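Show the red locker key to the code reader

TASK

Check out the red locker key: tip the key rack's clear flap forward until it lies fully open, lift the red key off its hook, and hold it up to the code reader with its code patch centred 12 cm in front of the lens, its flat face square to the lens and its blade pointing down. The job finishes while you are still holding the key there, steady in the air; leave the flap open, the other tags hanging on their hooks and the padlock and the grey token where they lie, and do not bump the reader.

Things in the scene. Friction and masses are not known exactly. Their poses are not given: they have to be found in the camera images.
- rack: Key rack fixed on the counter, 125 (x) by 386 mm (y). Origin: centre of its underside; x from its front (robot side) to its back, z up. Four brass hooks, 5 mm rod 150 mm above the counter, at y = -123, -41, 41, 123 mm, run level from the dark rail (face at x = 55, top at z = 162 mm) to x = 5, then rise 5 mm to the tip at x = -5 mm. Side cheeks 130 mm high.
- rack_flap (a joint): Clear flap over the hooks, hinged at the rack's front edge (x = -60, z = 16 mm): 0 closed, 1.57 rad fully open (front panel level, towards the robot). Front panel 154 mm tall, hood on top 118 mm deep (top at 175 mm when closed). Its weight keeps it shut; pulled past about 0.3 rad it falls open by itself, damped (1 to 3 s), and stays.
- flap_lip (a point): Middle of the top edge of the flap's orange pull lip: an upright strip 140 mm long (y), 8 mm thick (x), standing 28 mm above the hood over the front panel. 203 mm above the counter when closed, 187 mm from the hinge line. Axes are the flap's, parallel to the rack's when closed.
- red_key: Red-headed locker key, 45 g, on any one of the hooks, 40 mm out from the rail. Origin: centre of its 16 mm hole; z up the key, x square to its flat faces, y across. Eye 26 mm wide, up to z = 13; head 34 mm (y) by 8 mm (x), z = -11 to -57; blade 9 by 3 mm to z = -92 mm. The hole has 11 mm of play on the hook: raise it 8 mm, draw it 30 mm or more to the front (rack -x) to clear the tip.
- key_code (a point): Centre of the red key's head, 40 mm below its hole's centre, midway between the two identical black-and-white code patches (22 mm square), one on each flat face; either face may be shown. Axes as the key's.
- lens (a point): Front of the lens in the black window of the code reader's grey tilting head (70 by 76 by 50 mm), 38 mm in front of the tilt axis, which is 236 mm above the counter. Axes of the head: it looks along -x, z is its up, y level across it. The stiff head is turned, and tipped down 0.1 to 0.45 rad, differently each time.
- focus (a point): The point on the lens axis 120 mm in front of the lens, where the code patch must be held. Axes of the head, as for the lens: the key is square when its x is parallel to this x (either way round) and its z to this z.
- yellow_key: Key like the red one with a yellow head, on another hook, same origin; to stay there.
- white_key: Key like the red one with a white head, on another hook, same origin; to stay there.
- blue_tag: Blue acrylic tag disc, 42 mm across and 6 mm thick, with an eye like the keys', on another hook; origin at the centre of its hole; to stay there.
- padlock: Chrome padlock lying flat on the counter, body 46 by 42 by 22 mm, shackle reaching 57 mm to +x of its origin, which is under the body's centre; to be left alone.
- token: Squat grey resin return token, 42 mm across, 24 mm tall, on the counter; origin under its centre; to be left alone.
- reader: The code reader's fixed foot and post, 110 mm across at the foot; origin under the post on the counter. The tilting head sits on top (up to about 275 mm).

How it is judged:
By the outcome, as a careful person would: the job done as asked, in the order asked, and still so for the second after the job is handed in, while the arm keeps its last pose, push and grip.
It also fails if it takes over 59 s, if anything falls off the work surface, if the arm or the gripper's body presses on something with over 40 N, if the wrist force passes 120 N, or if a joint passes its speed limit or range.

ROBOT

A 6-joint arm with a two-finger parallel gripper is mounted at the origin on the work surface. World frame = base frame: x ahead of the robot, y to its left, z up, the work surface at z = 0. Lengths are in m, angles in rad, forces in N, time in s.
With the tool pointing down it reaches from about 0.275 to 1 m from the base axis. Payload 8.4 kg.
Tool frame: the origin (TCP) lies on the centre line of the jaws, within the pads' length; the fingertips stand 17 mm ahead of it and the grasp point (between the pads) lies 2 mm behind it (bot.tcp_to_tips is the z of the fingertips in the tool frame, in m); z points along the fingers, y is the line along which they close (so a half turn about z gives the same grasp; the last joint's range is limited). The gripper opens to 85 mm and grips with 20 to 120 N. Pads are 22 mm wide; open, the fingers measure 114 mm over their backs; the gripper's body (76 mm by 85 mm) begins 54 mm behind the grasp point. The pads swing forward as they close: fully open they stand 13 mm farther back than shut.
Start: joints at [1.116, 0.353, 1.633, -0, 1.155, -0.002], TCP at [0.273, 0.562, 0.248] pointing down, gripper open.
Joint ranges: [-2.63, 2.63], [-0.92, 2.1], [0.06, 2.66], [-1.3, 4.44], [0, 2.69], [-3.02, 3.02]. Speed limits (rad/s): [2.22, 2.22, 2.79, 3.14, 3.14, 3.14].

INTERFACE

Orientations are given as a unit quaternion [x, y, z, w].
In Python, from workcell import bot, hand, kinematics, get_obs, vision, hand_in gives the robot as it stands. The module is installed in compiled form; this text tells all that it offers. Calls block until the motion is done:
- bot.reach(position, orientation): joint-space move of the TCP to a pose.
- bot.servo_line(position, ori=None, velocity=0.15): straight line of the TCP; ori=None keeps the orientation; velocity is the mean speed in m/s.
- bot.goto_joints(angles): joint-space move.
- hand.move_gripper(opening, strength=None): finger opening in m; strength is the grip in N (None keeps the last); returns when the fingers have stopped.
- bot.dwell(seconds).
- kinematics.solve_ik(position, orientation): joint angles nearest the present ones, or None.
- get_obs(): the state.
- vision.read_camera(name): name is "scene" or "top"; returns a dict with "frame" (420x560x3 uint8, red, green, blue), "intrinsics" (3x3 intrinsics, pixels), "dist" ([k1, k2, p1, p2, k3] as OpenCV has them; the pictures are not rectified), "view" (4x4, takes a point from world to camera coordinates). Camera axes: x right, y down, z forward; pixel columns grow to the right and rows downward; lengths in m; the calibration is good to about 2 mm. A picture is of the moment at which its call begins. There is no depth.
A pose or a line that the arm cannot do raises bot.IKError and nothing moves.
- hand_in(): hands the job in; it is judged then, once.
The state is a dict: "time_s": time; "joint_pos": joint angles; "joint_vel": joint speeds; "joint_efforts": joint torques, N m; "position": TCP position; "orientation": TCP orientation; "wrist_force": force on the tool from outside, world axes, zero at the start; "ft_torque": the same for the moment, N m; "gripper_width": finger opening in m; "grip_force": force on a finger pad.
Only numpy, scipy, OpenCV 4.12 (cv2) and the standard library are available. Lean on these libraries where they do the work, as an engineer would, in place of code of your own. Each camera call takes 0.05 s, during which the arm holds its last target. There are 200 camera calls.

## Working session

There is one attempt and no reset: what is moved stays moved. The work goes in short steps, each a Python script; the robot and the scene stay as the last script left them, time stands still between calls to the robot, and variables do not carry over. Pictures are saved under pics/ and viewed, at most 10 in all, crops included, and the job is handed in when it is done.

```bash
mkdir -p pics
python3 - <<'E'
from workcell import vision,get_obs
import cv2,numpy as np,pickle
d={}
for n in("scene","top"):
    c=vision.read_camera(n);d[n]=c
    cv2.imwrite(f"pics/{n}0.png",cv2.resize(c["frame"][:,:,::-1],(800,600),interpolation=cv2.INTER_CUBIC))
    print(n,c["intrinsics"],c["dist"],c["view"])
pickle.dump(d,open("cam.pkl","wb"))
print(get_obs())
E
```

```text
scene [[521.14088336   0.         275.83164848]
 [  0.         521.14088336 202.53128879]
 [  0.           0.           1.        ]] [-0.01812956  0.          0.          0.          0.        ] [[ 0.25358762  0.96730912  0.00252806 -0.0902359 ]
 [ 0.5420796  -0.13994486 -0.82859227 -0.15047141]
 [-0.80115106  0.21149115 -0.55984682  1.89716894]
 [ 0.          0.          0.          1.        ]]
top [[539.56551816   0.         281.50470276]
 [  0.         539.56551816 207.28756977]
 [  0.           0.           1.        ]] [0.07184847 0.         0.         0.         0.        ] [[-0.00782537 -0.99952613 -0.02977034 -0.02486607]
 [-0.9846069   0.01290019 -0.17430674  0.5311425 ]
 [ 0.17460819  0.02794807 -0.98424127  1.42138431]
 [ 0.          0.          0.          1.        ]]
{'time_s': 0.1, 'joint_pos': array([ 1.11562277e+00,  3.53574683e-01,  1.63407442e+00, -6.29240373e-06,
        1.15522215e+00, -2.39477812e-03]), 'joint_vel': array([ 7.66894334e-06, -2.37801338e-03, -7.06063552e-04,  3.36157633e-04,
        9.99351498e-04,  5.62160711e-04]), 'joint_efforts': array([ 1.37236781e-03, -6.06350255e+01, -3.42823327e+01,  1.29043424e-04,
        3.78251585e-03,  3.83045131e-05]), 'position': array([0.27322958, 0.56164362, 0.24763311]), 'orientation': array([ 2.24459231e-01,  9.74483271e-01, -6.23290896e-04, -1.42185704e-04]), 'wrist_force': array([-0.24430385,  0.84621731,  0.27981573]), 'ft_torque': array([-0.00426656, -0.0205853 , -0.06134902]), 'grip_force': 0.0, 'gripper_width': 0.0852459832549665}
```

View pics/scene0.png

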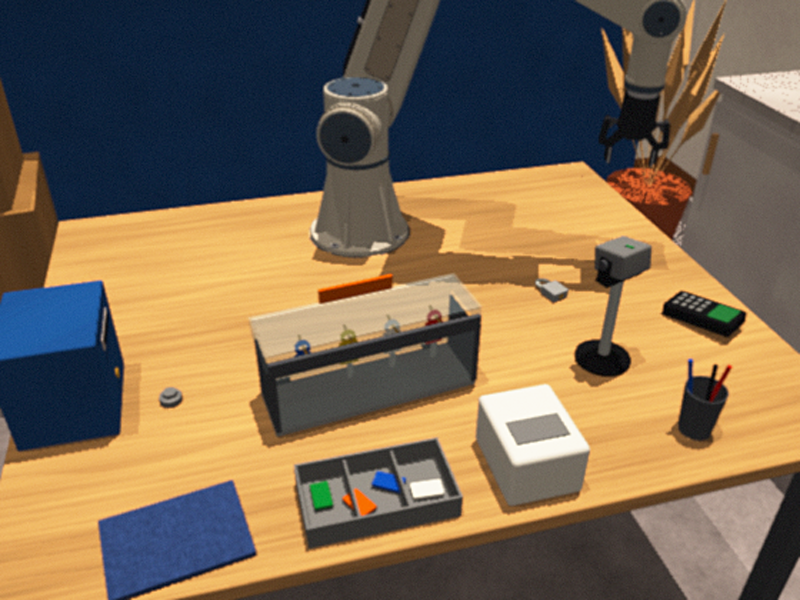

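View pics/top0.png

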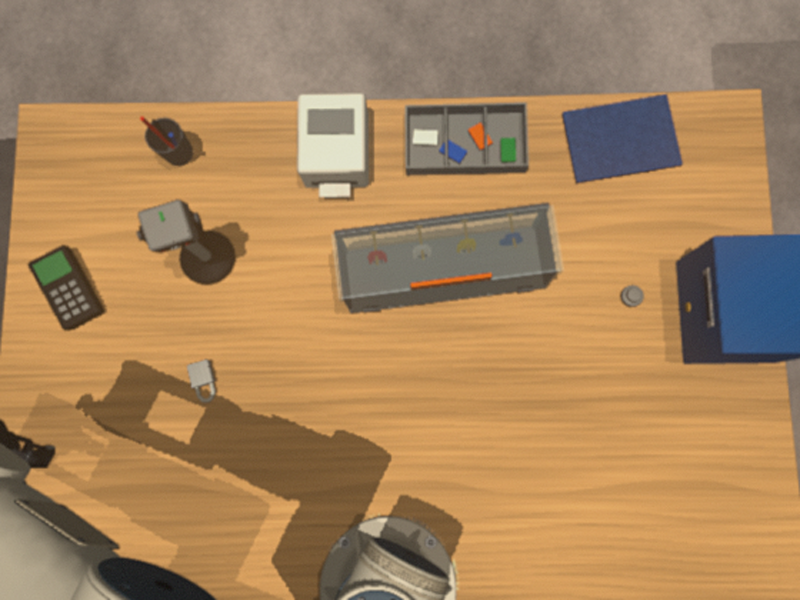

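Red key hangs on the hook furthest to the robot's left (top image, ~376,257 of 800x600). The orange lip is at (411..491, 280), the reader head at (168,225) top and (622,260) scene. I'll zoom in for accurate pixels.

Run:
```python
import cv2,numpy as np,pickle
d=pickle.load(open("cam.pkl","rb"))
def crop(n,x0,y0,w,h,s):
    im=cv2.resize(d[n]["frame"][y0:y0+h,x0:x0+w,::-1],(w*s,h*s),interpolation=cv2.INTER_CUBIC)
    for i in range(0,w,10): cv2.putText(im,str(x0+i),(i*s,8),0,.3,(0,255,255),1); cv2.line(im,(i*s,8),(i*s,14),(0,255,255),1)
    for i in range(0,h,10): cv2.putText(im,str(y0+i),(0,i*s+4),0,.3,(0,255,255),1)
    return im
a=crop("top",90,132,80,70,5);b=crop("scene",395,160,80,70,5)
cc=crop("top",225,135,175,90,4); e=crop("scene",165,185,180,120,4)
cv2.imwrite("pics/c1.png",np.hstack([a,b]))
cv2.imwrite("pics/c2.png",cc);cv2.imwrite("pics/c3.png",e)
```

```text
(no output)
```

View pics/c1.png

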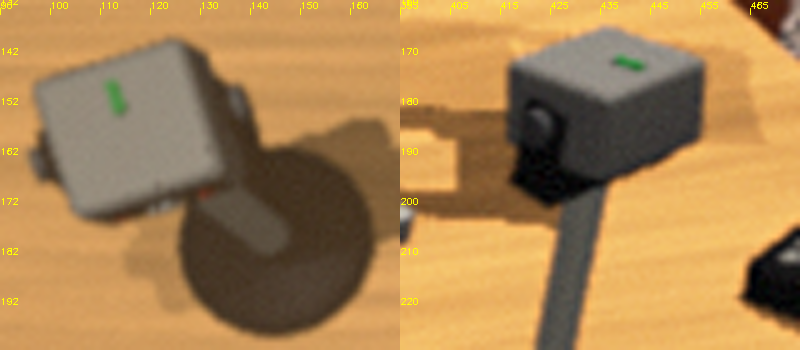

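View pics/c2.png

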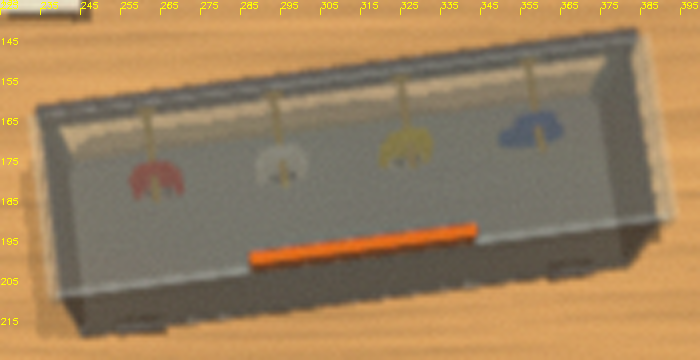

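View pics/c3.png

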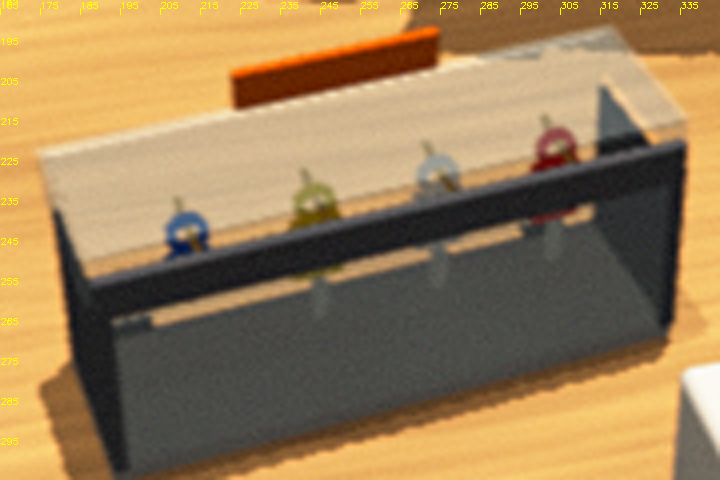

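Top view: head roof corners near (97,149),(126,140),(135,168),(107,175), with the lens side facing the robot and turned slightly to -y. Rack rail corners, base corners and lip ends are all visible. Next I'll fit the poses.

```bash
cat > h.py <<'E'
import cv2,numpy as np,pickle
from scipy.spatial.transform import Rotation as R
cam=pickle.load(open("cam.pkl","rb"))
def proj(n,P):
    c=cam[n];V=c["view"]
    return cv2.projectPoints(np.atleast_2d(P).astype(float),cv2.Rodrigues(V[:3,:3])[0],V[:3,3],c["intrinsics"],c["dist"])[0][:,0]
E
python3 - <<'E'
from h import *
from scipy.optimize import least_squares
def rackpose(q): return R.from_euler('z',q[2]),np.array([q[0],q[1],0])
obs={"top":[((-60,70,203),(287.5,200)),((-60,-70,203),(344.3,192.8)),((62.5,193,162),(234.3,161.5)),((62.5,-193,162),(383.8,142.5)),((-62.5,193,0),(245.5,218.8)),((-62.5,-193,0),(382,201))],
"scene":[((62.5,-193,0),(195,304.5)),((62.5,193,0),(332,268.8)),((62.5,-193,162),(188.8,256.3)),((62.5,193,162),(336.3,220.5)),((-60,-70,203),(223,203)),((-60,70,203),(274.5,192))]}
head={"top":[((-35,38,25),(107,175)),((-35,-38,25),(135,168)),((35,-38,25),(125.6,140)),((35,38,25),(97,149))],
"scene":[((-35,-38,25),(417,174.4)),((-35,38,25),(436.6,165.6)),((35,38,25),(456,172.6)),((35,-38,25),(436,180.4)),((-35,-38,-25),(417,187.6)),((35,-38,-25),(435.6,197.4)),((35,38,-25),(455.6,187))]}
def res(q,o,pose):
    r,t=pose(q);return np.concatenate([(proj(n,r.apply(np.array([a for a,b in v])/1000)+t)-np.array([b for a,b in v])).ravel() for n,v in o.items()])
def headpose(q): return R.from_euler('ZY',[q[2],-q[3]]),np.array([q[0],q[1],.236])
s=least_squares(res,[.6,-.1,.1],args=(obs,rackpose),loss="soft_l1");print(s.x,res(s.x,obs,rackpose).reshape(-1,2).round(1).tolist())
rk=s.x
for robust in("soft_l1","linear"):
  s=least_squares(res,[.65,.35,.2,.25],args=(head,headpose),loss=robust);print(s.x,res(s.x,head,headpose).reshape(-1,2).round(1).tolist())
hd=s.x
print("foot",proj("top",[[hd[0],hd[1],0]]),"obs 145.2,180.4")
np.save("rk.npy",rk);np.save("hd.npy",hd)
r,t=rackpose(rk)
print("key hole px",proj("top",r.apply([[.015,.123,.1445]])+t),proj("scene",r.apply([[.015,.123,.1445]])+t))
from workcell import bot;print(bot.tcp_to_tips)
r,t=headpose(hd);print("focus",r.apply([-.158,0,0])+t)
E
```

```text
[ 0.59048408 -0.11092291  0.11818412] [[-0.5, -0.7], [-0.0, -1.0], [-1.0, 0.2], [0.4, -0.7], [-0.5, 0.7], [0.1, 0.7], [-1.5, 1.4], [0.9, -0.4], [-1.3, -0.7], [0.7, -0.5], [-0.5, -0.5], [-0.2, -0.5]]
[0.62207136 0.35602969 0.30441961 0.18331587] [[-2.5, 1.4], [0.7, -1.4], [0.7, -1.7], [-2.0, -1.0], [-1.7, -3.3], [-0.5, -2.2], [1.2, -2.1], [0.0, -1.7], [-2.1, 1.2], [-0.3, -0.4], [0.6, 1.5]]
[0.62331366 0.35542328 0.30282277 0.21164321] [[-2.1, 1.1], [1.1, -1.6], [1.0, -1.9], [-1.7, -1.3], [-1.9, -2.7], [-0.6, -1.6], [1.1, -2.2], [-0.2, -1.8], [-1.9, 1.9], [-0.1, -0.3], [0.9, 1.5]]
foot [[145.99685561 179.836957  ]] obs 145.2,180.4
key hole px [[263.24707351 177.75480734]] [[303.9196805  221.22846749]]
0.017
focus [0.47586793 0.30935654 0.20280946]
```

Run:
```python
from h import *
from scipy.optimize import least_squares
head={"top":[((-1,1,1),(107,175)),((-1,-1,1),(135,168)),((1,-1,1),(125.6,140)),((1,1,1),(97,149))],
"scene":[((-1,-1,1),(417,174.4)),((-1,1,1),(436.6,165.6)),((1,1,1),(456,172.6)),((1,-1,1),(436,180.4)),((-1,-1,-1),(417,187.6)),((1,-1,-1),(435.6,197.4)),((1,1,-1),(455.6,187))]}
def pose(q): return R.from_euler('ZY',[q[2],-q[3]]),np.array([q[0],q[1],.236])
def res(q,full=0):
    r,t=pose(q);xf,xb,hy,zt,zb=q[4:]
    f=lambda a:np.array([[(xb if u>0 else -xf),v*hy,(zt if w>0 else -zb)] for u,v,w in a])
    o=[(proj(n,r.apply(f([a for a,b in v])))*0+proj(n,r.apply(f([a for a,b in v]))+t)-np.array([b for a,b in v])).ravel() for n,v in head.items()]
    o.append(.7*(proj("top",[[q[0],q[1],0.005]])[0]-[145.2,180.4]))
    o.append(.7*(proj("scene",r.apply([[0,-hy-.006,0]])+t)[0]-[423,184.4]))
    k=proj("top",r.apply([[0,hy+.004,0],[0,-hy-.004,0]])+t)-[[98,164],[137.4,152]]
    o.append(.7*k.ravel())
    if not full:o.append((q[4:]-[.035,.035,.038,.025,.025])/.004)
    return np.concatenate(o)
s=least_squares(res,[.62,.355,.3,.2,.035,.035,.038,.025,.025]);print(s.x.round(4),res(s.x,1).reshape(-1,2).round(1).tolist())
J=s.jac;print("sd",np.sqrt(np.diag(np.linalg.inv(J.T@J))).round(4))
np.save("hd.npy",s.x[:4])
r,t=pose(s.x);print("focus",r.apply([-.158,0,0])+t)
# rack flap plan check
from workcell import bot,kinematics
```

```text
[0.6219 0.3567 0.3024 0.2001 0.0334 0.0333 0.0364 0.0187 0.0237] [[-1.5, 0.8], [0.3, -1.4], [0.7, -0.3], [-0.6, -0.1], [-0.7, -0.9], [-0.3, 0.5], [0.3, -0.1], [-0.0, 0.0], [-0.9, 0.9], [-0.0, -1.4], [0.0, 0.8], [-0.1, -0.3], [0.8, -0.1], [2.6, -0.4], [-2.2, 0.9]]
sd [0.0016 0.001  0.0186 0.0289 0.0019 0.0019 0.0008 0.0014 0.0016]
focus [0.47406014 0.31062892 0.20458978]
```

```bash
cat >> h.py <<'E'
rk=np.load("rk.npy");RR=R.from_euler('z',rk[2]);T=np.array([rk[0],rk[1],0])
W=lambda p:RR.apply(np.array(p)/1000.)+T      # rack mm -> world m
DOWN=RR*R.from_matrix(np.array([[-1,0,0],[0,1,0],[0,0,-1.]]))
E
python3 - <<'E'
from h import *
from workcell import bot,hand,get_obs
hand.move_gripper(0.0,40)
p0=np.array([-38,0,190+17.]);hinge=np.array([-60,0,16.])
p=get_obs()["position"];bot.servo_line([p[0],p[1],.36],velocity=.3)
bot.reach(W(p0+[0,0,60]),DOWN.as_quat())
bot.servo_line(W(p0),velocity=.12)
f=[]
for th in(.13,.26,.38,.48):
    q=R.from_euler('y',-th)
    bot.servo_line(W(hinge+q.apply(p0-hinge)),(RR*q*RR.inv()*DOWN).as_quat(),velocity=.12);f.append(get_obs()["wrist_force"].round(1))
bot.servo_line(get_obs()["position"]+[0,0,.13],velocity=.5)
print(f,get_obs()["time_s"])
bot.reach(W([-60,123,330]),DOWN.as_quat())
from workcell import vision
for n in("scene",):
    c=vision.read_camera(n);cv2.imwrite("pics/s1.png",cv2.resize(c["frame"][130:340,120:400,::-1],(800,600)))
print(get_obs()["time_s"])
E
```

```text
[array([ 0.5, -1. , -0.2]), array([ 0.5, -0.2,  0.2]), array([0.6, 0. , 0.3]), array([ 1. , -0.5,  0.6])] 6.5833
7.2833
```

View pics/s1.png

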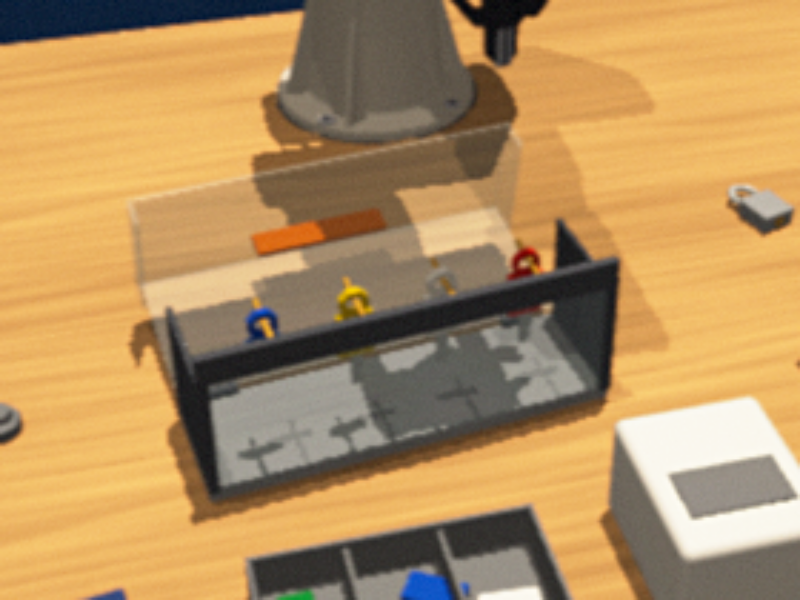

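Flap lies open, all tags still hanging. Red key's eye is where predicted (crop 525,262). Now grasp it.

Run:
```python
from h import *
from workcell import bot,hand,get_obs,vision
hand.move_gripper(0.060,40)
g=np.array([13,123,115.])
bot.servo_line(W(g+[0,0,70]),DOWN.as_quat(),velocity=.3)
bot.servo_line(W(g),velocity=.1)
print(get_obs()["wrist_force"])
hand.move_gripper(0.0,40)
o=get_obs();print(o["gripper_width"],o["grip_force"],o["wrist_force"],o["time_s"])
if o["gripper_width"]>.025:
    bot.servo_line(W(g+[0,0,8.5]),velocity=.05);print(get_obs()["wrist_force"])
    bot.servo_line(W(g+[-55,0,9.5]),velocity=.08);print(get_obs()["wrist_force"])
    bot.servo_line(W(g+[-55,0,150]),velocity=.25)
    o=get_obs();print(o["gripper_width"],o["time_s"])
    for n in("scene","top"):
        c=vision.read_camera(n);np.save(n+"2.npy",c["frame"])
    q=proj("scene",o["position"])[0].astype(int);print(q,proj("top",o["position"]))
    a=np.load("scene2.npy");b=np.load("top2.npy")
    x,y=q;A=cv2.resize(a[max(y-50,0):y+50,x-65:x+65,::-1],(520,400),interpolation=2)
    B=cv2.resize(b[100:250,220:400,::-1],(480,400),interpolation=2)[:,:280]
    cv2.imwrite("pics/s2.png",np.hstack([A,B]))
```

```text
[-0.98975756 -0.33338401 -0.02297362]
0.03343317674929319 39.6918386220932 [-0.74416302  1.21285073  4.11625266] 9.7667
[ 0.19501726 -0.41759401 -0.01803517]
[ 0.97598268 -0.21553704 -0.48726241]
0.03334976676132721 11.6333
[296 170] [[262.93280787 189.94277753]]
```

View pics/s2.png

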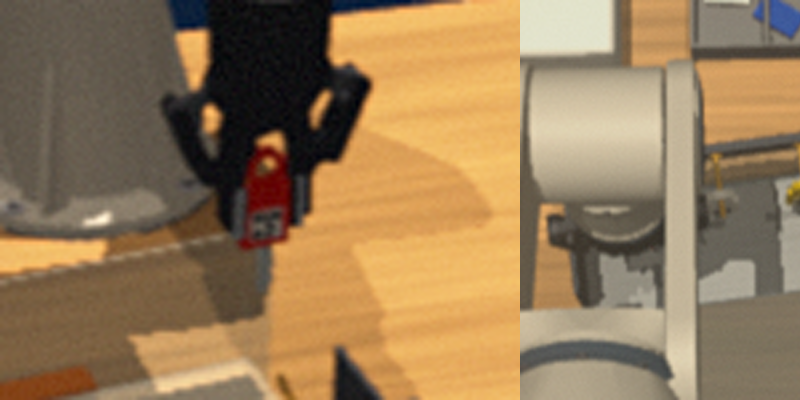

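Key held upright between the pads, its code patch (crop 266,223) facing out. Now I'll compute grip error and refine the head pose by sub-pixel edge fitting.

```bash
cat > fit.py <<'E'
from h import *
from scipy.optimize import least_squares
from scipy.ndimage import map_coordinates,gaussian_filter
def pose(q): return R.from_euler('ZY',[q[2],-q[3]]),np.array([q[0],q[1],.236])
E_={"top":[((-1,1,1),(-1,-1,1)),((-1,-1,1),(1,-1,1)),((1,-1,1),(1,1,1)),((1,1,1),(-1,1,1))]}
E_["scene"]=E_["top"]+[((-1,-1,1),(-1,-1,-1)),((1,-1,1),(1,-1,-1)),((1,1,1),(1,1,-1)),((1,1,-1),(1,-1,-1))]
def pts(q,c):
    r,t=pose(q);xf,xb,hy,zt,zb=q[4:9]
    return r.apply(np.array([[(xb if u>0 else -xf),v*hy,(zt if w>0 else -zb)] for u,v,w in c]))+t
def fit(avg,q,w=3.5):
    for it in range(8):
        M=[]
        for n,ed in E_.items():
            im=gaussian_filter(avg[n].astype(float),(.7,.7,0))
            for a,b in ed:
                s=np.linspace(.15,.85,12)
                A,B=proj(n,pts(q,[a,b]));d=(B-A)/np.linalg.norm(B-A);nn=np.array([-d[1],d[0]])
                o=np.arange(-w,w+.01,.25)
                P=A+s[:,None]*(B-A)
                G=P[:,None]+o[None,:,None]*nn
                pr=np.stack([map_coordinates(im[:,:,k],[G[...,1],G[...,0]],order=1) for k in range(3)],-1)
                g=np.abs(np.gradient(pr,axis=1)).sum(-1)*np.exp(-(o/w)**2)
                j=g.argmax(1)
                for k in range(len(s)):
                    sl=slice(max(j[k]-3,0),j[k]+4);off=(g[k,sl]*o[sl]).sum()/g[k,sl].sum()
                    M.append((n,a,b,s[k],P[k]+off*nn,nn,min(1,g[k,j[k]]/10)))
        def res(q):
            e=[]
            for n in E_:
                m=[x for x in M if x[0]==n]
                A=proj(n,pts(q,[x[1] for x in m]));B=proj(n,pts(q,[x[2] for x in m]));s=np.array([x[3] for x in m])[:,None]
                D=(B-A);D/=np.linalg.norm(D,axis=1)[:,None];N=np.c_[-D[:,1],D[:,0]]
                e.append((((np.array([x[4] for x in m])-A)*N).sum(1))*np.array([x[6] for x in m]))
            e.append((proj("top",[[q[0],q[1],.005]])[0]-[145.2,180.4])*2)
            e.append((q[4:]-[.035,.035,.038,.025,.025])/.003)
            return np.concatenate(e)
        s_=least_squares(res,q,loss="soft_l1",f_scale=.5);q=s_.x;w=max(1.5,w*.85)
    e=res(q)[:-7].reshape(-1,12);return q,np.abs(e).mean(1).round(2),e.mean(1).round(2)
E
python3 - <<'E'
from fit import *
from workcell import vision,get_obs
o=get_obs();p=o["position"];Rt=R.from_quat(o["orientation"])
X=RR.apply([1,0,0])
for z in(29.5,-10.5,-62.5): print(z,proj("scene",p+X*.002+[0,0,z/1000]))
print("obs hole 298,162 code 297.5,175.75 blade 296.5,192.5")
avg={}
for n in("scene","top"):
    avg[n]=np.mean([vision.read_camera(n)["frame"].astype(float) for _ in range(6)],0)
pickle.dump(avg,open("avg.pkl","wb"))
q0=np.r_[np.load("hd.npy"),.0334,.0333,.0364,.0187,.0237]
q,m,b=fit(avg,q0);print(q.round(4),m,b)
for dq in([0,0,.04,.05],[0,0,-.04,-.06]):
    z=q0.copy();z[:4]+=dq;print(fit(avg,z)[0].round(4))
np.save("hq.npy",q);r,t=pose(q);print("focus",r.apply([-.158,0,0])+t,get_obs()["time_s"])
ims=[]
for n,(x,y) in dict(top=(90,132),scene=(395,155)).items():
    im=cv2.resize(avg[n][y:y+70,x:x+70,::-1].astype(np.uint8),(400,400),interpolation=2);k=400/70
    for a,c in E_[n]:
        A,B=[tuple(int(v) for v in ((u-[x,y]+.5)*k)) for u in proj(n,pts(q,[a,c]))];cv2.line(im,A,B,(0,255,255),1)
    ims.append(im)
cv2.imwrite("pics/w.png",np.hstack(ims))
E
```

```text
29.5 [[296.78227779 161.20574651]]
-10.5 [[296.39076598 174.90073098]]
-62.5 [[295.90033153 192.03159239]]
obs hole 298,162 code 297.5,175.75 blade 296.5,192.5
[0.6209 0.3562 0.3334 0.146  0.0323 0.0348 0.0361 0.0224 0.0241] [0.08 0.08 0.27 0.26 0.05 0.11 0.06 0.1  0.04 0.05 0.28 0.12] [-0.04 -0.08  0.27  0.22 -0.04  0.11 -0.06 -0.1   0.04 -0.    0.28  0.04]
[0.6208 0.3562 0.3346 0.146  0.0323 0.0348 0.0361 0.0224 0.024 ]
[0.6208 0.3562 0.3345 0.1452 0.0323 0.0348 0.0361 0.0224 0.024 ]
focus [0.47313808 0.30504925 0.21301849] 12.3333
```

View pics/w.png

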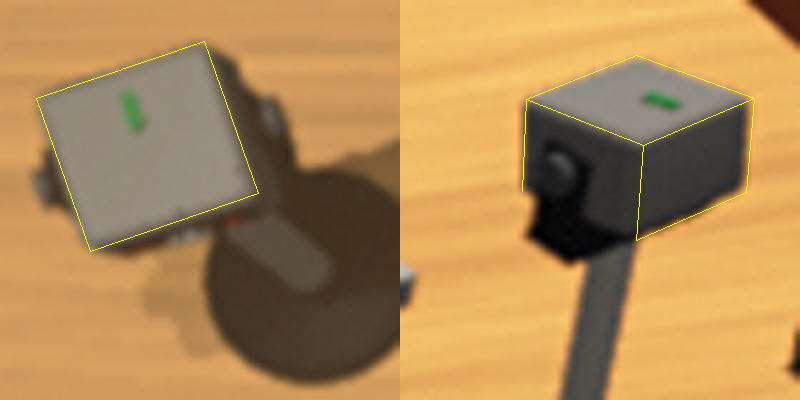

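Wireframe matches the head edges in both views to about 0.2 px (yaw 0.334, pitch 0.146). The key matches prediction within about 1 px. Presenting it now.

Run:
```python
from fit import *
from workcell import bot,vision,get_obs,kinematics
q=np.load("hq.npy");r,t=pose(q);focus=r.apply([-.158,0,0])+t
To=r*R.from_matrix(np.diag([-1.,1,-1]));code=np.array([-.002,0,.0105])
tcp=focus-To.apply(code);pre=tcp+r.apply([-.06,0,.06])
print(tcp,kinematics.solve_ik(tcp,To.as_quat()))
bot.reach(pre,To.as_quat());bot.servo_line(tcp,velocity=.1);bot.dwell(.5)
o=get_obs();print(o["position"]-tcp,o["gripper_width"],o["wrist_force"],o["time_s"])
ims=[]
av={n:np.mean([vision.read_camera(n)["frame"].astype(float) for _ in range(6)],0) for n in("scene","top")}
pickle.dump(av,open("avg2.pkl","wb"))
K=lambda P:r.apply(np.array(P)/1000.)+focus   # key_code frame
for n,(x,y) in dict(top=(90,140),scene=(375,130)).items():
    im=cv2.resize(av[n][y:y+90,x:x+90,::-1].clip(0,255).astype(np.uint8),(400,400),interpolation=2);k=400/90
    for L in([[0,17,29],[0,17,-17],[0,-17,-17],[0,-17,29]],[[0,-4.5,-17],[0,-4.5,-52],[0,4.5,-52],[0,4.5,-17]],[[-120+240,0,0],[100,0,0]]):
        P=((proj(n,K(L))-[x,y]+.5)*k).astype(int);cv2.polylines(im,[P],False,(0,255,0),1)
    ims.append(im)
cv2.imwrite("pics/f.png",np.hstack(ims))
```

```text
[0.46982515 0.30390189 0.22311592] [ 0.59322254  0.21202443  1.89804328 -0.04806999  0.89095326 -1.28338056]
[-3.93186505e-05  2.06781950e-05  1.17645810e-04] 0.03312626856607409 [ 1.02296371  0.88912738 -0.29757048] 15.0
```

View pics/f.png

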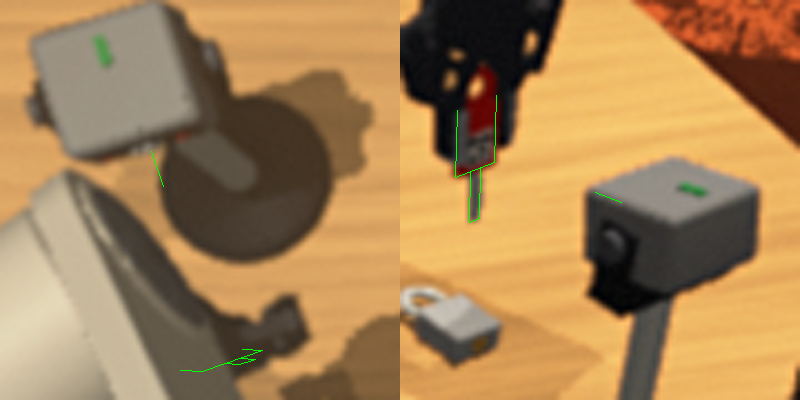

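```bash
python3 -c "
from workcell import hand_in,get_obs
o=get_obs();print(o['time_s'],o['gripper_width'],o['grip_force']);print(hand_in())"
```

```text
15.6 0.03333046013009181 39.738609194755554
the job is handed in; nothing more can be done
None
```

The job is handed in at 15.6 s on the robot's clock: the flap lay fully open in the picture after the pull, and the red key is held at the reader with its code patch on the fitted focus point, blade down (final picture agrees).

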